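# Read a gas canister's charge with a pencil gauge

## Robot

A 6-joint arm with a two-finger parallel gripper is mounted at the origin on the work surface. World frame = base frame: x ahead of the robot, y to its left, z up, the work surface at z = 0. Lengths are in m, angles in rad, forces in N, time in s.
With the tool pointing down it reaches from about 0.375 to 0.925 m from the base axis. Payload 5.7 kg.
Tool frame: the origin (TCP) lies on the front face of the gripper's body, between the roots of the fingers; the fingertips stand 73 mm ahead of it and the grasp point (between the pads) lies 54 mm ahead of it; z points along the fingers, y is the direction in which the jaws open and shut (so a half turn about z gives the same grasp; the last joint's range is limited). The gripper opens to 85 mm and grips with 20 to 120 N. Pads are 22 mm wide; open, the fingers measure 114 mm over their backs; the gripper's body (76 mm by 85 mm) begins 54 mm behind the grasp point. The pads swing forward as they close: fully open they stand 13 mm farther back than shut.
Start: joints at [-1.455, 0.359, 1.51, -0, 1.272, -0.115], TCP at [0.137, -0.584, 0.304] pointing down, gripper open.
Joint ranges: [-2.97, 2.97], [-1.01, 2.36], [0.21, 2.38], [-0.96, 4.11], [0.2, 2.71], [-2.98, 2.98]. Speed limits (rad/s): [2.39, 2.39, 3.14, 3.14, 3.14, 3.14].

## Interface

Orientations are given as a 3x3 rotation matrix whose columns are the frame's x, y, z axes.
In Python, from workcell import bot gives the robot as it stands. The module is installed in compiled form; this text tells all that it offers.
- The arm moves only by the tool servo_tool, never from a script. Its argument "moves" is a list that holds one entry, the list of rows, each a list of 5 numbers: the shift along the world's x, y, z in m, then the turn about the world's z in degrees, then the opening, from 0 (shut) to 1 (fully open). A call has 1 to 20 rows; each row is the pose to reach, as a shift and turn from the pose commanded when the call began; what a row does not reach only later rows make up. A row lasts 1/12 s, in which the tool goes at most 41.7 mm and 7.16 degrees, less where a joint would pass 70% of its speed; a pose out of reach is approached as far as the arm can. A call with a gripper value outside its range is refused whole. The fingers move at their own pace and stop on an object; "force" is the grip in N (left out, the last holds). Time passes only in rows, so rows that repeat a pose let the fingers close. It gives the time, the measured TCP pose, the force and the opening at its end, in the units of the state.
- bot.read_state(): the state, without advancing time (a new reading comes with each control period).
- bot.get_image(name): name is "side" or "top" or "wrist"; returns (picture, depth): 384x512x3 uint8, blue, green, red; 384x512 float32, m along the optical axis (not along the pixel's ray), 0 where there is no reading.
- bot.calibration(name): a dict with "fx", "fy", "cx", "cy" (pixels), "R" (3x3) and "t" (3): a world point X has camera coordinates R X + t. Camera axes: x right, y down, z forward; pixel columns grow to the right and rows downward; lengths in m; the calibration is good to about 2 mm. A picture is of the moment at which its call begins: read the wrist's pose just before it. calibration takes no time and is no camera call; for the wrist camera it gives the pose at the moment of the call.
- bot.finish_job(): hands the job in, once; it reports no verdict.
The state is a dict: "time_s": time; "joints": joint angles; "joint_velocities": joint speeds; "joint_torque": joint torques, N m; "tool_pos": TCP position; "orientation": TCP orientation; "force": force on the tool from outside, world axes, zero at the start; "moment": the same for the moment, N m; "width": finger opening in m.
Only numpy, scipy, OpenCV 4.12 (cv2) and the standard library are available. Lean on these libraries where they do the work, as an engineer would, in place of code of your own. Each camera call takes 0.05 s, during which the arm holds its last target.

## Task

Check the charge of the gas-filled vial canister: take the pencil gauge out of its holder, press it squarely and firmly home on the valve stem in the canister's lid (feel for about 18 N, and never more than 25 N) and keep it there for about a second so the pressure pushes its rod out. Then stand the gauge back upright in its holder, without touching the rod so that the reading stays, let go, and keep the gripper off the canister and the things around undisturbed.

Things in the scene. Friction and masses are not known exactly. Their poses are not given: they have to be found in the camera images.
- gauge_mid (a point): Pencil pressure gauge, 75 mm long, 0.12 kg, standing upright in its holder, open mouth down. This point: middle of its square aluminium grip (20 x 20 mm, 40 mm tall, faces along this point's x and y), 54 mm above the mouth's rim, 20 mm below the grip's top. z points up the gauge, towards the rod in its top end.
- seal (a joint): How far the seal ring in the gauge is squeezed, m: 0 free, 0.003 bottomed; 0.002 or more is home. Its spring takes 1 N to start and 4 N per mm more; the canister's hidden pressure adds 3 to 8 N. So it is home at 12 to 17 N in all, bottoms at 16 to 21 N and is stiff beyond. It can only be squeezed by the stem.
- rod (a joint): How far the white indicator rod (6 mm diameter) has come out of the gauge's top end, m; 0 at the start, when its end is 1.5 mm above the grip's top. The hidden pressure pushes it out by 5 to 13 mm while the gauge is pressed home on the stem; light friction (0.15 N) then keeps it there. Leave 20 mm free above the grip.
- stem_end (a point): Nominal top end of the upright brass valve stem (10 mm diameter, about 30 mm tall) on the lid of a fixed round steel canister (134 mm wide, lid 100 mm high), 30 mm from the lid's centre along this point's +x. The stem is screwed in to an unknown depth: its real end is up to 6 mm above or below this point. A sprung 3 mm pin stands 4 mm out of it. Other lid fittings are wider, under 11 mm tall.
- holder_mouth (a point): Centre of the hole's mouth, on the top face of the gauge's holder: a fixed grey block 75 x 75 mm, 34 mm tall, with one round upright hole 31 mm wide and 26 mm deep with a flat floor. z points up.
- gauge: Same gauge; origin at the centre of its mouth's rim, 54 mm below gauge_mid, z up the gauge. Below the grip is a round steel chuck, 20 mm in diameter, 24 mm at the rim. The mouth is a funnel, 18 mm wide at the rim, narrowing within 6 mm to a 12.5 mm bore; 15 mm up the bore is a sprung seal ring. In the holder the rim stands on the hole's floor.
- rack: Bystander: blue vial rack with handles, 100 x 260 mm, 93 mm tall, full of small vials. Origin under its centre.
- vial_a: Bystander: a loose capped amber vial, 22 mm diameter, 45 mm tall, standing on the table. Origin under its centre.
- vial_b: Bystander: another such vial.
- tipbox: Bystander: white box with a clear lid, 83 x 123 mm, 57 mm tall. Origin under its centre.

How it is judged:
By the outcome, as a careful person would: the job done as asked, in the order asked, and still so for the second after the job is handed in, with the robot touching nothing.
It also fails if it takes over 67 s, if anything falls off the work surface, if the arm or the gripper's body presses on something with over 40 N, if the wrist force passes 120 N, or if a joint passes its speed limit or range.

## Working session

There is one attempt and no reset: what is moved stays moved. The work goes in short steps, Python scripts to look and compute and a tool call to move; the robot and the scene stay as the last step left them, time stands still between calls to the robot, and variables do not carry over. Pictures are saved under pics/ and viewed, and the job is handed in when it is done.

Besides the shell and the picture viewer there is one more tool, called after ">>>" as name(argument=value, ...), one argument or row to a line, values as JSON. servo_tool: Moves the arm, as the interface text tells. Its arguments: {"type":"object","properties":{"moves":{"type":"array"},"force":{"type":"number"}},"required":["moves"]}

```bash
mkdir -p pics; cat > h.py <<'E'
import numpy as np, cv2
from workcell import bot
def grab(n,tag):
    c=bot.calibration(n); im,d=bot.get_image(n)
    cv2.imwrite(f'pics/{tag}.png',im); np.savez(f'pics/{tag}.npz',im=im,d=d,R=c['R'],t=c['t'],K=[c['fx'],c['fy'],c['cx'],c['cy']])
    return im,d,c
class V:
    def __init__(s,tag):
        z=np.load(f'pics/{tag}.npz'); s.im,s.d,s.R,s.t=z['im'],z['d'],z['R'],z['t']; s.fx,s.fy,s.cx,s.cy=z['K']
    def ray(s,u,v):
        r=s.R.T@np.array([(u-s.cx)/s.fx,(v-s.cy)/s.fy,1.]); return -s.R.T@s.t, r
    def plane(s,u,v,z):
        o,r=s.ray(u,v); return o+r*(z-o[2])/r[2]
    def cloud(s):
        v,u=np.mgrid[:384,:512]; P=np.stack([(u-s.cx)/s.fx*s.d,(v-s.cy)/s.fy*s.d,s.d],-1)
        return (P-s.t)@s.R
    def proj(s,X):
        c=s.R@np.array(X)+s.t; return s.fx*c[0]/c[2]+s.cx, s.fy*c[1]/c[2]+s.cy
E
python3 - <<'E'
from h import *
for n in ['side','top','wrist']:
    im,d,c=grab(n,n+'0'); print(n,c['fx'],-c['R'].T@c['t'],c['R'].round(2).tolist())
s=bot.read_state();print(s['time_s'],s['force'],s['width'],s['orientation'])
E
```

```text
side 365.57933367251223 [ 0.38694583 -0.71833905  0.7027811 ] [[0.98, -0.2, 0.02], [-0.1, -0.56, -0.82], [0.18, 0.8, -0.57]]
top 441.75668370133144 [0.40410851 0.11725986 1.35188   ] [[0.01, -1.0, -0.01], [-0.99, -0.0, -0.13], [0.13, 0.01, -0.99]]
wrist 290.08397796561917 [ 0.21680919 -0.56551241  0.37193089] [[0.23, -0.97, -0.0], [-0.92, -0.22, 0.32], [-0.31, -0.07, -0.95]]
0.15 [-0.0076665 -1.4981311 -0.4933188] 0.08561901170870709 [[ 9.73486999e-01  2.28742303e-01 -1.45593727e-04]
 [ 2.28742278e-01 -9.73485999e-01  1.40729960e-03]
 [ 1.80175496e-04 -1.40329130e-03 -9.99998999e-01]]
```

View pics/top0.png

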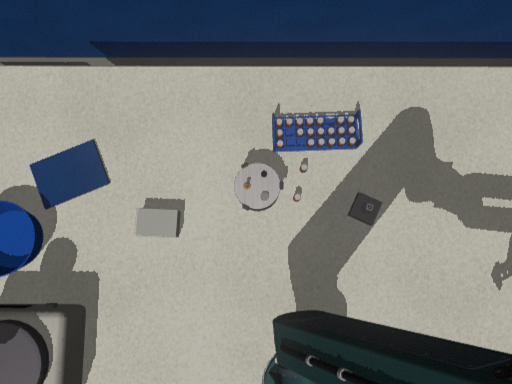

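View pics/side0.png

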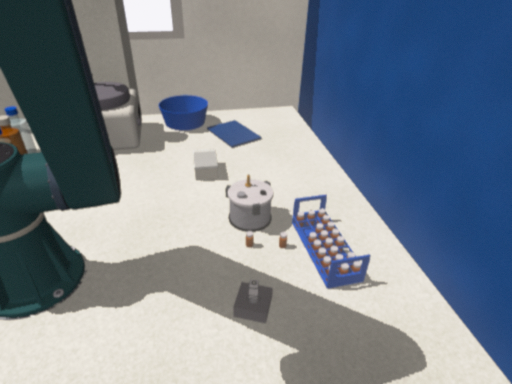

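View pics/wrist0.png

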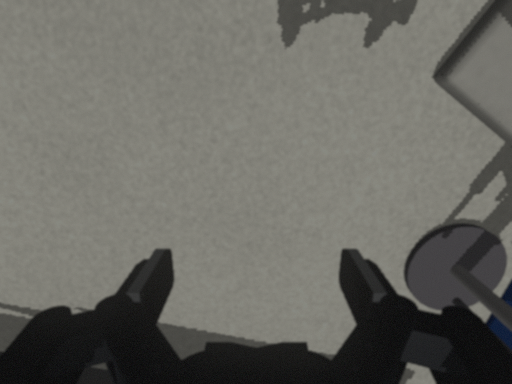

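Top view: holder with the gauge at about (366,208), canister at (257,186) with the brass stem near (247,184), vials at (304,167) and (297,196), rack at (317,130). Side view: gauge at (253,290), stem at (249,181).

```bash
python3 - <<'E'
from h import *
t=V('top0');s=V('side0')
a=cv2.resize(t.im[150:240,225:395],None,fx=4.5,fy=4.5,interpolation=cv2.INTER_NEAREST)
cv2.imwrite('pics/tc.png',a)
b=cv2.resize(s.im[165:325,190:310],None,fx=3.7,fy=3.7,interpolation=cv2.INTER_NEAREST);cv2.imwrite('pics/sc.png',b)
C=t.cloud()
for u,v in [(366,208),(257,186),(247,184),(370,207),(304,167),(297,196)]: print((u,v),C[v,u].round(3))
C=s.cloud()
for u,v in [(253,283),(253,290),(249,178),(249,181),(265,300)]: print((u,v),C[v,u].round(3))
E
```

```text
(366, 208) [ 0.513 -0.178  0.082]
(257, 186) [0.573 0.136 0.1  ]
(247, 184) [0.574 0.164 0.134]
(370, 207) [ 0.516 -0.189  0.082]
(304, 167) [ 0.639 -0.004  0.044]
(297, 196) [0.551 0.018 0.044]
(253, 283) [ 0.513 -0.189  0.081]
(253, 290) [ 0.512 -0.197  0.068]
(249, 178) [0.574 0.16  0.128]
(249, 181) [0.575 0.163 0.116]
(265, 300) [ 0.54  -0.2    0.032]
```

View pics/tc.png

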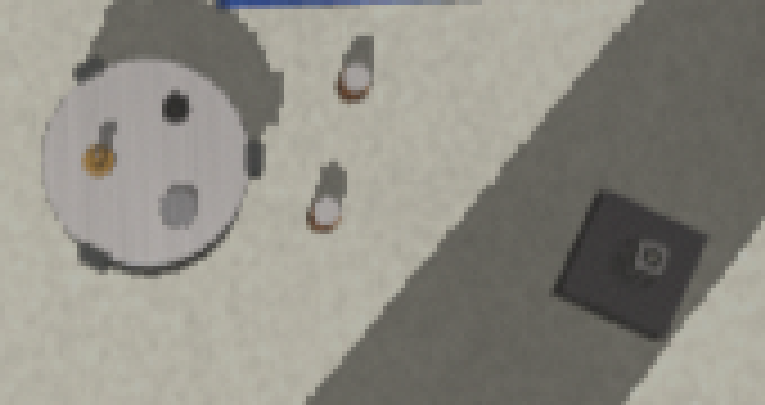

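View pics/sc.png

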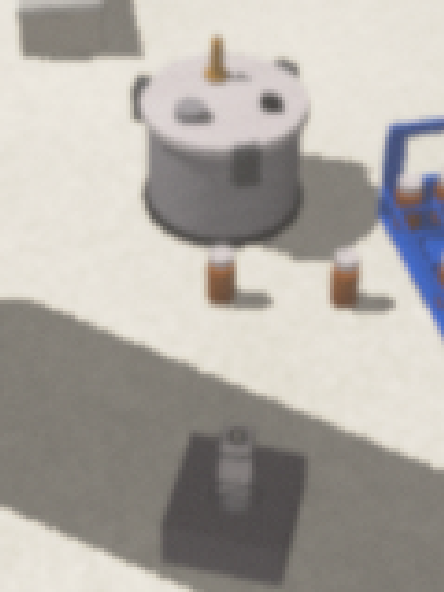

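```bash
python3 - <<'E'
from h import *
t=V('top0')
print(t.plane(225+651/4.5,150+257/4.5,.082), t.plane(225+99/4.5,150+160/4.5,.13))
# lid centre: circle fit by lid mask
C=t.cloud(); m=(abs(C[...,2]-.1)<.006)&(abs(C[...,0]-.57)<.1)&(abs(C[...,1]-.136)<.1)
cn=max(cv2.findContours(m.astype(np.uint8),0,1)[0],key=cv2.contourArea); (c,r)=cv2.minEnclosingCircle(cn); print(c,r,t.plane(*c,.1),C[m].mean(0))
# holder top
for f,v in (('top',t),('side',V('side0'))):
    C=v.cloud(); m=(abs(C[...,2]-.034)<.006)&(abs(C[...,0]-.52)<.07)&(abs(C[...,1]+.18)<.07)
    P=C[m]; q=cv2.minAreaRect(P[:,:2].astype(np.float32)); print(f,q)
E
```

```text
[ 0.51566229 -0.1882133   0.082     ] [0.57010657 0.16363712 0.13      ]
(256.96417236328125, 185.63180541992188) 26.087013244628906 [0.5740941  0.13626931 0.1       ] [0.57497162 0.13718765 0.09935304]
top ((0.5165238380432129, -0.18726137280464172), (0.07684484124183655, 0.0756107047200203), 64.90660095214844)
side ((0.5145787000656128, -0.1889246106147766), (0.07774518430233002, 0.07543103396892548), 65.36836242675781)
```

>>> servo_tool(
  moves=[
    [[0.01,0.01,0,0,1],[0.03,0.03,0,0,1],[0.055,0.058,0,0,1],[0.082,0.086,0,0,0.8],[0.11,0.115,0,0,0.8],[0.138,0.145,0,0,0.8],[0.166,0.175,0,0,0.8],[0.194,0.204,-0.01,0,0.8],[0.222,0.233,-0.02,0,0.8],[0.25,0.263,-0.03,0,0.8],[0.278,0.292,-0.04,0,0.8],[0.306,0.321,-0.05,0,0.8],[0.334,0.35,-0.05,0,0.8],[0.358,0.376,-0.05,0,0.8],[0.372,0.39,-0.05,0,0.8],[0.377,0.396,-0.05,0,0.8],[0.377,0.396,-0.05,0,0.8],[0.377,0.396,-0.05,0,0.8]],
  ],
)

```text
time_s: 1.65
tool_pos: [0.5137, -0.1877, 0.2537]
orientation: [[0.973, 0.23, -0.001], [0.23, -0.973, 0.0], [-0.001, -0.0, -1.0]]
force: [0.3, 0.4, -0.3]
width: 0.0683
```

```bash
python3 - <<'E'
from h import *
print(bot.read_state()['tool_pos'])
im,d,c=grab('wrist','w1')
print(V('w1').proj([0.5157,-.188,.082]))
cv2.imwrite('pics/w1b.png',cv2.resize(cv2.convertScaleAbs(im[90:290,130:390],alpha=1.6),None,fx=3,fy=3,interpolation=cv2.INTER_NEAREST))
E
```

```text
[ 0.51366927 -0.18772284  0.25369889]
(np.float64(256.5744127456216), np.float64(191.6130791688452))
```

View pics/w1b.png

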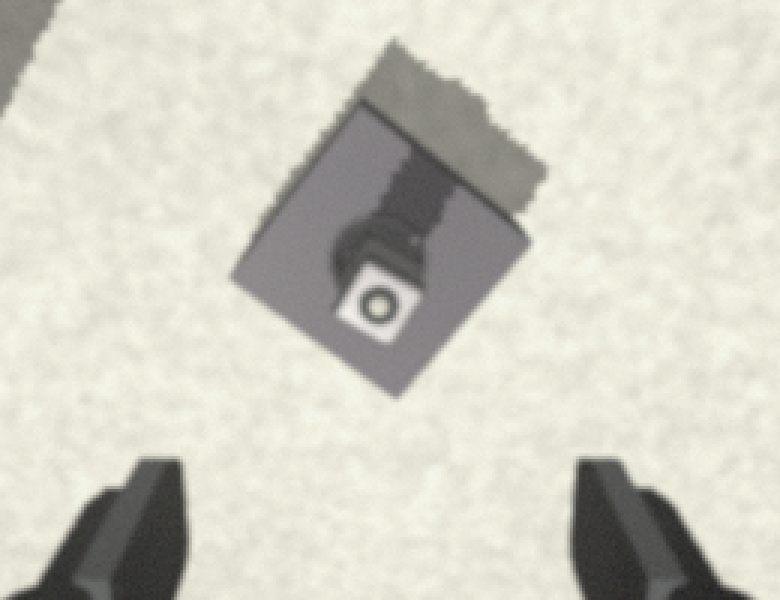

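The picture shows the bright grip top at crop (380,305), its faces turned about 25–30° from the jaws, inside the dark hole of the grey holder.

```bash
python3 - <<'E'
from h import *
w=V('w1'); g=w.im.min(2)
C=w.cloud(); m=(abs(C[...,2]-.082)<.005)&(np.hypot(C[...,0]-.515,C[...,1]+.188)<.03)
print(m.sum(),C[m][:,2].mean())
cn=max(cv2.findContours(m.astype(np.uint8),0,1)[0],key=cv2.contourArea).reshape(-1,2)
P=np.array([w.plane(*p,.082)[:2] for p in cn],np.float32); print(cv2.minAreaRect(P),P.mean(0))
g2=cv2.convertScaleAbs(w.im[90:290,130:390],alpha=1.6).min(2)
# bright mask in roi
roi=np.zeros(g.shape,np.uint8); roi[170:210,235:275]=1
print(np.percentile(g[roi>0],[10,50,70,90]))
bm=((g>140)&(roi>0)).astype(np.uint8)
cn=max(cv2.findContours(bm,0,1)[0],key=cv2.contourArea).reshape(-1,2)
P=np.array([w.plane(*p,.082)[:2] for p in cn],np.float32); print(cv2.minAreaRect(P),P.mean(0))
E
```

```text
509 0.0806919514255873
((0.5170483589172363, -0.18663416802883148), (0.020167838782072067, 0.02049756608903408), 72.45177459716797) [ 0.5177262  -0.18651263]
[ 52.   83.   86.  127.1]
((0.5111879110336304, -0.18012025952339172), (0.00580621836706996, 0.002511996775865555), 30.323585510253906) [ 0.5114719  -0.18031456]
```

```bash
python3 - <<'E'
from h import *
w=V('w1'); g=w.im.min(2); k=5
G=cv2.resize(g[165:215,230:280],None,fx=k,fy=k,interpolation=cv2.INTER_CUBIC)
for th in (100,115,125):
    cn=max(cv2.findContours((G>th).astype(np.uint8),0,1)[0],key=cv2.contourArea).reshape(-1,2)
    P=np.array([w.plane((p[0]+.5)/k-.5+230,(p[1]+.5)/k-.5+165,.082)[:2] for p in cn],np.float32); print(th,cv2.minAreaRect(P),P.mean(0))
print(g[185:200:3,245:270])
E
```

```text
100 ((0.5156489610671997, -0.18720643222332), (0.019152259454131126, 0.019149066880345345), 72.39232635498047) [ 0.51571506 -0.18714096]
115 ((0.5156490802764893, -0.18708045780658722), (0.01800086908042431, 0.017869578674435616), 72.56080627441406) [ 0.5157206  -0.18708664]
125 ((0.5155773162841797, -0.18702691793441772), (0.01714269444346428, 0.016946453601121902), 72.80413818359375) [ 0.5156404  -0.18715405]
[[ 60  76 100 121 130 135 131 125 117 107 100  95 101 105 112 123 129 128
  125 118 108  98  85  72  62]
 [ 98 119 134 133 123 102  79  64  60  66  71  72  71  64  59  66  82 110
  127 134 134 134 132 125 110]
 [131 138 141 135 111  82  63  76 101 120 125 124 119 108  87  67  63  87
  115 129 135 132 123 110  94]
 [146 146 145 139 125  99  73  69  84 103 117 117 110  91  75  66  78 105
  126 132 123 109  93  83  82]
 [107 119 130 137 141 139 130 120 103  91  81  80  81  91 101 114 125 128
  124 111  95  85  80  81  82]]
```

>>> servo_tool(
  moves=[
    [[0.001,0.0,0,-3,0.8],[0.002,0.0006,-0.01,-9,0.8],[0.002,0.0006,-0.02,-16,0.8],[0.002,0.0006,-0.03,-23,0.8],[0.002,0.0006,-0.04,-28,0.8],[0.002,0.0006,-0.045,-30.7,0.8],[0.002,0.0006,-0.045,-30.7,0.8],[0.002,0.0006,-0.045,-30.7,0.8],[0.002,0.0006,-0.045,-30.7,0.8]],
  ],
)

```text
time_s: 2.45
tool_pos: [0.5159, -0.1883, 0.2093]
orientation: [[0.954, -0.3, 0.0], [-0.3, -0.954, -0.0], [0.0, 0.0, -1.0]]
force: [-0.1, 0.5, 1.4]
width: 0.0681
```

```bash
python3 - <<'E'
from h import *
s=bot.read_state();print(s['tool_pos'],s['orientation'][0],s['joints'])
im,d,c=grab('wrist','w2')
cv2.imwrite('pics/w2b.png',cv2.resize(cv2.convertScaleAbs(im,alpha=1.6),None,fx=1.5,fy=1.5))
w=V('w2'); g=w.im.min(2); k=5
u,v=map(int,w.proj([.5157,-.1871,.082])); print(u,v); a,b=v-40,u-40
G=cv2.resize(g[a:a+80,b:b+80],None,fx=k,fy=k,interpolation=cv2.INTER_CUBIC)
for th in (100,115,125):
    cn=max(cv2.findContours((G>th).astype(np.uint8),0,1)[0],key=cv2.contourArea).reshape(-1,2)
    P=np.array([w.plane((p[0]+.5)/k-.5+b,(p[1]+.5)/k-.5+a,.082)[:2] for p in cn],np.float32); print(th,cv2.minAreaRect(P),P.mean(0))
E
```

```text
[ 0.51589593 -0.18831342  0.20928585] [ 9.53896471e-01 -3.00135613e-01  3.68348291e-04] [-4.75776551e-01  3.91762515e-01  1.72782976e+00 -1.40107095e-05
  1.02157985e+00  1.39986189e+00]
254 214
100 ((0.5016355514526367, -0.18214474618434906), (0.061194539070129395, 0.034871071577072144), 72.52243041992188) [ 0.49597493 -0.18433066]
115 ((0.5002817511558533, -0.18171851336956024), (0.061194535344839096, 0.03203235939145088), 72.52230834960938) [ 0.4953231 -0.183613 ]
125 ((0.4983525276184082, -0.18051961064338684), (0.06114358827471733, 0.030151473358273506), 74.86050415039062) [ 0.4949097  -0.18313506]
```

View pics/w2b.png

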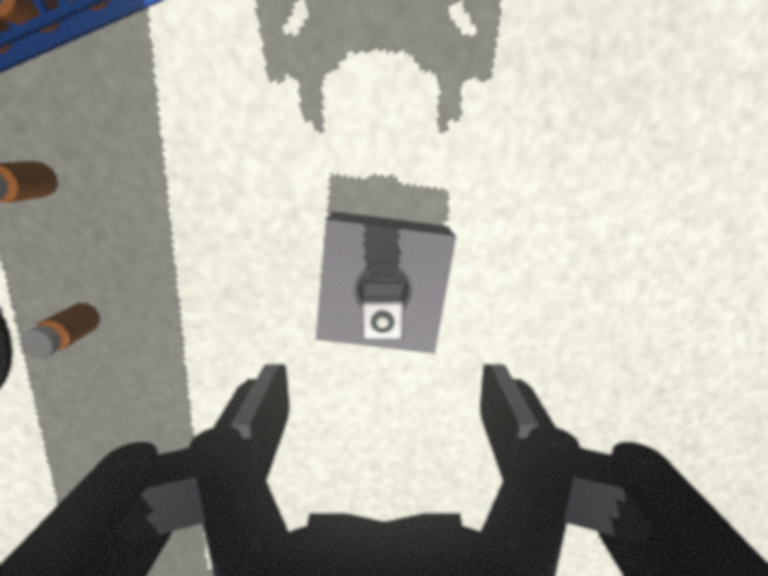

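Aligned: the grip top at (382,321) in this view is square with the jaws, and its projection matches my estimate within 1 px. Descend and grasp.

>>> servo_tool(
  moves=[
    [[0,0.0005,-0.01,0,0.6],[0,0.001,-0.025,0,0.5],[0,0.001,-0.04,0,0.5],[0,0.001,-0.055,0,0.5],[0,0.001,-0.07,0,0.5],[0,0.001,-0.082,0,0.5],[0,0.001,-0.09,0,0.5],[0,0.001,-0.094,0,0.5],[0,0.001,-0.094,0,0.5],[0,0.001,-0.094,0,0.5]],
  ],
  force=40,
)

```text
time_s: 3.33
tool_pos: [0.5164, -0.1865, 0.115]
orientation: [[0.954, -0.3, 0.0], [-0.3, -0.954, -0.0], [0.0, -0.0, -1.0]]
force: [-0.5, 0.5, 0.1]
width: 0.0429
```

>>> servo_tool(
  moves=[
    [[0,0,0,0,0.3],[0,0,0,0,0.2],[0,0,0,0,0.1],[0,0,0,0,0.1],[0,0,0,0,0],[0,0,0,0,0],[0,0,0,0,0]],
  ],
)

```text
time_s: 3.92
tool_pos: [0.5168, -0.1867, 0.1155]
orientation: [[0.954, -0.3, 0.001], [-0.3, -0.954, -0.001], [0.001, 0.0, -1.0]]
force: [-0.1, -0.4, 5.9]
width: 0.0194
```

>>> servo_tool(
  moves=[
    [[0,0,0,0,0],[0,0,0,0,0],[0,0,0,0,0]],
  ],
  force=100,
)

```text
time_s: 4.17
tool_pos: [0.5168, -0.1867, 0.1156]
orientation: [[0.954, -0.3, 0.001], [-0.3, -0.954, -0.001], [0.001, 0.0, -1.0]]
force: [0.5, 0.5, 6.2]
width: 0.019
```

```bash
python3 - <<'E'
from h import *
s=bot.read_state();print(s['time_s'],s['tool_pos'],s['force'],s['moment'],s['width'])
im,d,c=grab('wrist','w3')
cv2.imwrite('pics/w3b.png',cv2.convertScaleAbs(im,alpha=1.6))
E
```

```text
4.1667 [ 0.51676917 -0.18672605  0.11559746] [0.49129685 0.51324073 6.2384162 ] [ 0.05338577  0.0915038  -0.00610463] 0.019024121329577325
```

View pics/w3b.png

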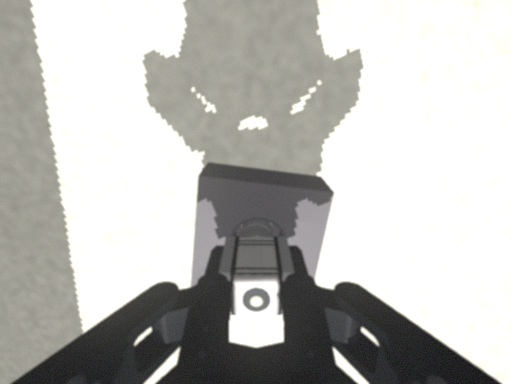

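>>> servo_tool(
  moves=[
    [[0,0,0.004,0,0],[0,0,0.012,0,0],[0,0,0.025,0,0],[0,0,0.04,0,0],[0,0,0.06,0,0],[0,0,0.08,0,0],[0,0,0.1,0,0],[0,0,0.12,0,0],[0,0,0.14,0,0],[0,0,0.158,0,0],[0,0,0.168,0,0],[0,0,0.17,0,0],[0,0,0.17,0,0],[0,0,0.17,0,0]],
  ],
)

```text
time_s: 5.38
tool_pos: [0.5156, -0.1862, 0.2839]
orientation: [[0.954, -0.3, -0.002], [-0.3, -0.954, 0.001], [-0.002, -0.0, -1.0]]
force: [-0.2, 0.2, -1.0]
width: 0.019
```

```bash
python3 - <<'E'
from h import *
s=bot.read_state();print(s['time_s'],s['tool_pos'],s['force'],s['moment'],s['width'])
for n,c0 in (('top0',(247,184)),('side0',(249,181))):
    w=V(n); im=w.im.astype(int); m=((im[...,2]-im[...,0])>40)
    M=np.zeros_like(m); a,b=c0; M[b-14:b+14,a-12:a+12]=m[b-14:b+14,a-12:a+12]
    v,u=np.nonzero(M); print(n,len(u),u.min(),u.max(),v.min(),v.max(),u.mean(),v.mean())
    C=w.cloud()
    for z0 in range(v.min(),v.max()+1):
        q=u[v==z0]; 
        if len(q): print(z0,q.min(),q.max(),C[z0,int(round(q.mean()))].round(4))
E
```

```text
5.3833 [ 0.51558989 -0.18616373  0.28391079] [-0.16129015  0.24712784 -0.98242576] [-0.01444162  0.03049354  0.0333913 ] 0.01898609081653662
top0 33 243 249 182 188 246.15151515151516 185.5151515151515
182 245 245 [0.5842 0.1705 0.1019]
183 244 247 [0.5771 0.1692 0.1314]
184 244 249 [0.574  0.1635 0.1336]
185 243 249 [0.5712 0.1663 0.1335]
186 243 249 [0.5689 0.1664 0.1295]
187 244 249 [0.5695 0.1674 0.1039]
188 245 248 [0.5664 0.1674 0.1054]
side0 42 245 250 175 186 247.57142857142858 181.64285714285714
175 247 248 [0.5717 0.1635 0.1364]
176 247 249 [0.5716 0.1628 0.1334]
177 247 249 [0.571  0.1596 0.132 ]
178 247 248 [0.5713 0.1608 0.1277]
179 247 248 [0.5713 0.1607 0.1244]
180 247 248 [0.5711 0.1595 0.1217]
181 247 248 [0.572  0.1633 0.1156]
182 246 249 [0.571  0.1583 0.1154]
183 245 250 [0.5721 0.1634 0.1085]
184 245 250 [0.5717 0.1613 0.1064]
185 245 250 [0.5715 0.16   0.1037]
186 246 249 [0.5712 0.1586 0.1011]
```

>>> servo_tool(
  moves=[
    [[0,0.008,0,0,0],[0,0.024,0,0,0],[0,0.047,0,0,0],[0.002,0.075,0,0,0],[0.004,0.105,0,0,0],[0.006,0.135,0,0,0],[0.008,0.165,0,0,0],[0.009,0.195,0,0,0],[0.01,0.225,0,0,0],[0.011,0.255,0,0,0],[0.012,0.285,0,0,0],[0.012,0.313,0,0,0],[0.012,0.337,0,0,0],[0.012,0.354,0,0,0],[0.012,0.362,0,0,0],[0.012,0.365,0,0,0],[0.012,0.365,0,0,0],[0.012,0.365,0,0,0],[0.012,0.365,0,0,0]],
  ],
)

```text
time_s: 6.97
tool_pos: [0.5282, 0.1775, 0.2846]
orientation: [[0.954, -0.301, -0.001], [-0.301, -0.954, -0.0], [-0.0, 0.001, -1.0]]
force: [0.2, 0.0, -0.8]
width: 0.019
```

```bash
python3 - <<'E'
from h import *
s=bot.read_state();print(s['time_s'],s['tool_pos'],s['force'],s['moment'],s['width'],s['orientation'])
im,d,c=grab('wrist','w4')
w=V('w4');print(w.proj([.571,.165,.131]))
cv2.imwrite('pics/w4b.png',cv2.resize(im,None,fx=1.5,fy=1.5))
E
```

```text
6.9667 [0.52817165 0.1775048  0.2846238 ] [ 0.24488619  0.04848912 -0.81921299] [-0.06210986  0.0052347  -0.00280078] 0.019026417665048496 [[ 9.53515780e-01 -3.01342664e-01 -5.05462076e-04]
 [-3.01342887e-01 -9.53515740e-01 -4.45342850e-04]
 [-3.47765245e-04  5.76958836e-04 -9.99999773e-01]]
(np.float64(254.2456647622018), np.float64(146.56289140300802))
```

View pics/w4b.png

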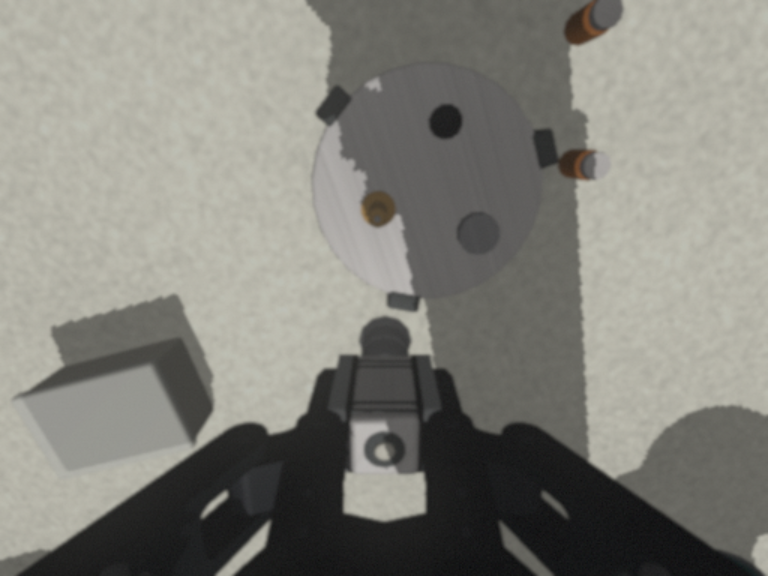

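The wrist view shows the canister lid with the brass stem near (378,208) (1.5x), and the gauge upright in the jaws at (385,400). I'll zoom in on the stem.

```bash
python3 - <<'E'
from h import *
w=V('w4')
A=cv2.resize(cv2.convertScaleAbs(w.im[115:165,225:275],alpha=1.8),None,fx=12,fy=12,interpolation=cv2.INTER_CUBIC)
C=w.cloud(); np.set_printoptions(linewidth=200)
print((C[130:152:1,244:262,2]*1000).astype(int))
for z,col in ((.131,(0,255,0)),):
  pts=[]
  for r in (.005,):
    for th in np.linspace(0,6.28,40):
      u,v=w.proj([.571+r*np.cos(th),.165+r*np.sin(th),z]); pts.append([int((u-225+.5)*12),int((v-115+.5)*12)])
  cv2.polylines(A,[np.array(pts)],True,col,1)
cv2.imwrite('pics/w4c.png',A)
E
```

```text
[[103 103 103 103 103 103 102 102 103 102 103 103 102 101 102 101  98  98]
 [102 103 103 104 103 103 101 103 101 102 101 102 102 103 103 101 102  98]
 [103 103 102 101 103 103 103 103 104 103 103 102 102 102 103 101 102  98]
 [102 103 103 103 102 102 101 102 102 103 102 103 103 103 102 102 102 103]
 [103 101 103 102 102 105 106 107 107 106 102 102 103 102 101 102 103 102]
 [102 102 103 101 108 112 114 113 114 112 108 105 103 102 103 102 103 102]
 [103 103 102 110 115 119 120 121 121 118 115 111 103 101 102 102 103 102]
 [103 101 104 116 121 124 126 126 126 123 120 118 109 102 103 102 102 103]
 [103 102 115 124 128 131 130 130 133 129 126 122 115 103 102 102 102 101]
 [103 102 126 130 134 133 135 134 133 133 132 130 121 102 102 102 101 102]
 [102 102 133 133 133 133 134 133 134 133 132 133 127 102 102 101 102 101]
 [102 125 134 135 135 135 134 135 133 133 135 134 132 104 102 103 101 104]
 [102 134 133 133 134 134 134 133 134 133 134 133 132 118 103 101 102 103]
 [102 133 133 134 134 134 134 135 133 134 135 134 133 129 103 103 103 102]
 [101 133 133 134 134 135 138 139 138 134 134 135 134 133 102 103 102 103]
 [102 133 133 135 134 139 139 138 139 134 133 134 135 132 102 103 101 102]
 [102 133 133 134 353 139 138 138 138 134 135 136 133 132 102 102 101  99]
 [103 133 134 134 134 137 137 137 139 134 133 132 132 104 102 103  99  98]
 [ 97 353 134 133 134 133 133 133 134 135 135 135 133 103 103  97  98  99]
 [ 99  99 102 133 134 134 134 134 135 133 134 131 102 103  99  97  97  99]
 [ 99 100 100 100 132 133 134 133 133 134 132  99 100  98  98 100  98  98]
 [100  98  99  98  98  98 133  98  99  98  98  97  97  98  99  97  97  98]]
```

View pics/w4c.png

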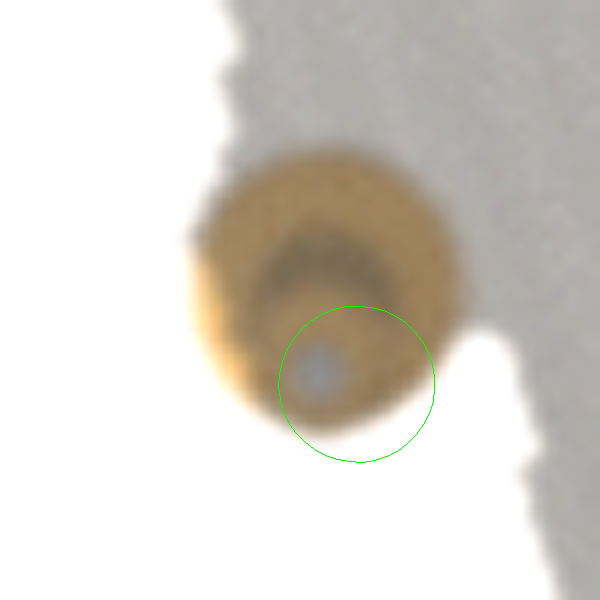

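```bash
python3 - <<'E'
from h import *
w=V('w4'); C=w.cloud()
near=np.hypot(C[...,0]-.571,C[...,1]-.165)<.03
m=near&(C[...,2]>.1315)&(C[...,2]<.142)
v,u=np.nonzero(m); print(m.sum(), C[m].mean(0))
z=np.median(C[m&(C[...,2]<.1365)][:,2]); print(z)
cn=max(cv2.findContours(m.astype(np.uint8),0,1)[0],key=cv2.contourArea)
c,r=cv2.minEnclosingCircle(cn); print(c,r,w.plane(*c,z), 'mean', w.plane(u.mean(),v.mean(),z))
p=m&(C[...,2]>.1365); v,u=np.nonzero(p); print('pin',p.sum(),w.plane(u.mean(),v.mean(),.138), C[p].mean(0))
print('pin pix',w.plane(225+320/12-.5,115+372/12-.5,.138))
l=near&(C[...,2]<.1005)&(C[...,2]>.095); print('lid z',np.median(C[l][:,2]))
# gauge top as seen now
s=bot.read_state(); T=np.array(s['tool_pos']);R=np.array(s['orientation'])
g=C[...,2]; zt=T[2]-.1076+.074+.0
mm=(abs(C[...,2]-zt)<.004)&(np.hypot(C[...,0]-T[0],C[...,1]-T[1])<.02)
P=C[mm]; print('gauge top',mm.sum(),np.median(P[:,2]),cv2.minAreaRect(P[:,:2].astype(np.float32)), (P.mean(0)-T)@R)
for n in('top0','side0'):
    q=V(n);D=q.cloud(); m=(np.hypot(D[...,0]-.571,D[...,1]-.165)<.02)&(D[...,2]>.128); print(n,m.sum(),D[m].mean(0))
E
```

```text
132 [0.57387873 0.16676017 0.13457595]
0.13403538982029367
(250.5833282470703, 144.4166717529297) 6.6092305183410645 [0.57386218 0.16697487 0.13403539] mean [0.5738052  0.16679479 0.13403539]
pin 15 [0.57360705 0.16697161 0.138     ] [0.57369057 0.16693426 0.13856552]
pin pix [0.57355078 0.16654751 0.138     ]
lid z 0.09876471242668347
gauge top 2433 0.24971440917101526 ((0.5293041467666626, 0.17707237601280212), (0.03184080123901367, 0.023926101624965668), 72.60710144042969) [1.83594828e-03 7.19265977e-05 3.49810938e-02]
top0 10 [0.57340168 0.16631899 0.13368985]
side0 11 [0.57205907 0.16362839 0.13278541]
```

```bash
python3 - <<'E'
from h import *
w=V('w4'); s=bot.read_state(); T=np.array(s['tool_pos']);R=np.array(s['orientation'])
A=cv2.resize(cv2.convertScaleAbs(w.im[190:330,210:300],alpha=2),None,fx=4.2,fy=4.2,interpolation=cv2.INTER_CUBIC)
cv2.imwrite('pics/w4d.png',A)
zt=T[2]-.1076+.074
X=w.plane(256,299.5,zt+.0015); print((X-T)@R)
C=w.cloud(); print((C[285:312:3,232:282:4,2]*1000).astype(int))
E
```

```text
[0.00091357 0.00034487 0.03209995]
[[247 250 249 249 249 249 249 250 249 250 250 249 248]
 [248 248 248 250 249 249 250 248 249 249 249 249 247]
 [248 249 249 249 249 250 250 250 250 249 249 249 248]
 [248 250 250 250 251 250 250 249 250 249 250 250 248]
 [247 249 249 249 249 250 251 250 249 250 250 249 248]
 [248 249 249 250 250 251 251 251 250 250 249 249 247]
 [248 249 249 250 251 252 252 251 249 250 250 249 248]
 [248 249 249 250 250 249 250 250 250 249 250 249 248]
 [249 250 250 249 250 250 249 250 249 249 250 249 247]]
```

View pics/w4d.png

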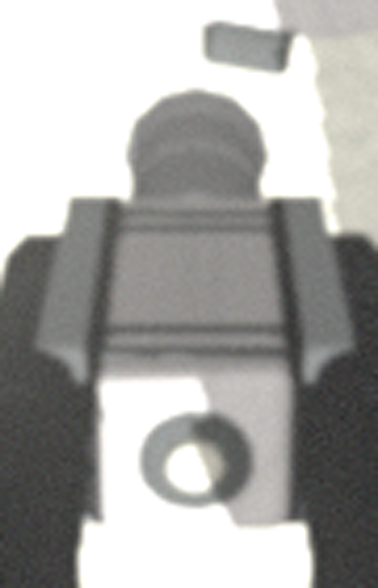

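```bash
python3 - <<'E'
from h import *
w=V('w4'); s=bot.read_state(); T=np.array(s['tool_pos']);R=np.array(s['orientation'])
zt=T[2]-.0336
f=lambda x,y,z:((w.plane(210+(x+.5)/4.2-.5,190+(y+.5)/4.2-.5,z)-T)@R*1000).round(2)
print('ring',f(196,460,zt),'grip front edge',f(197,375,zt),'back edge',f(197,522,zt),'L',f(98,450,zt),'R',f(296,450,zt))
print('grip bottom front', f(197,205,zt-.04))
print('rim +x',f(197,90,T[2]-.1076),'rim sides',f(130,150,T[2]-.1076),f(266,150,T[2]-.1076))
E
```

```text
ring [-0.11  0.47 33.6 ] grip front edge [ 9.95  0.56 33.6 ] back edge [-7.79  0.57 33.6 ] L [ 1.11 -9.4  33.6 ] R [ 1.1  10.53 33.6 ]
grip bottom front [ 7.74  0.63 73.6 ]
rim +x [ 10.     0.69 107.6 ] rim sides [ -0.25  -9.94 107.6 ] [ -0.26  11.63 107.6 ]
```

>>> servo_tool(
  moves=[
    [[0.006,-0.001,0,0,0],[0.018,-0.004,0,0,0],[0.032,-0.007,0,0,0],[0.042,-0.0095,-0.003,0,0],[0.0475,-0.0106,-0.01,0,0],[0.0475,-0.0106,-0.018,0,0],[0.0475,-0.0106,-0.025,0,0],[0.0475,-0.0106,-0.028,0,0],[0.0475,-0.0106,-0.028,0,0],[0.0475,-0.0106,-0.028,0,0],[0.0475,-0.0106,-0.028,0,0]],
  ],
)

```text
time_s: 7.93
tool_pos: [0.5755, 0.1681, 0.2571]
orientation: [[0.954, -0.3, 0.0], [-0.3, -0.954, 0.0], [0.0, -0.0, -1.0]]
force: [-0.4, 0.7, -1.6]
width: 0.0189
```

```bash
python3 - <<'E'
from h import *
s=bot.read_state();print(s['time_s'],s['tool_pos'],s['force'],s['orientation'][0])
grab('side','s5');grab('wrist','w5')
w=V('w5');a=cv2.resize(cv2.convertScaleAbs(w.im[170:340,190:320],alpha=1.8),None,fx=3.5,fy=3.5,interpolation=cv2.INTER_CUBIC)
q=V('s5');b=cv2.resize(cv2.convertScaleAbs(q.im[120:230,215:285],alpha=1.2),None,fx=5.4,fy=5.4,interpolation=cv2.INTER_CUBIC)
o=np.zeros((600,800,3),np.uint8);o[:min(600,a.shape[0]),:a.shape[1]]=a[:600];x=min(800-a.shape[1],b.shape[1]);o[:b.shape[0],a.shape[1]:a.shape[1]+x]=b[:600,:x]
cv2.imwrite('pics/c5.png',o)
E
```

```text
7.9333 [0.57554607 0.16812484 0.25711548] [-0.43257213  0.67152756 -1.58935793] [ 9.53947222e-01 -2.99974352e-01  2.91771730e-04]
```

View pics/c5.png

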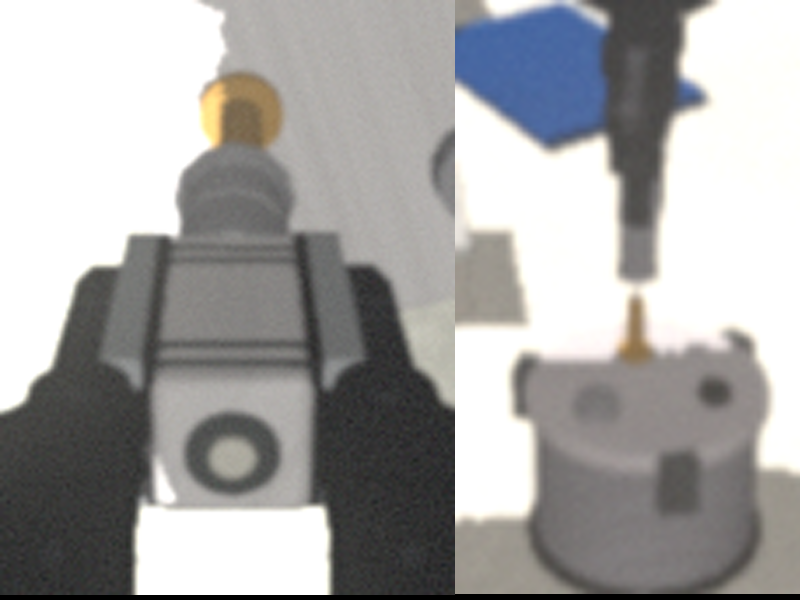

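The picture shows, in the side view (right), the rim (637) within 1 px of the stem (636). In the wrist view (left), the stem is at column 241 and the rim at 235, so shift about 1.5 mm in tool +y, then begin the descent.

>>> servo_tool(
  moves=[
    [[-0.0002,-0.0008,0,0,0],[-0.0004,-0.0015,0,0,0],[-0.0004,-0.0015,0,0,0],[-0.0004,-0.0015,0,0,0],[-0.0004,-0.0015,-0.002,0,0],[-0.0004,-0.0015,-0.004,0,0],[-0.0004,-0.0015,-0.006,0,0],[-0.0004,-0.0015,-0.007,0,0],[-0.0004,-0.0015,-0.007,0,0],[-0.0004,-0.0015,-0.007,0,0]],
  ],
)

```text
time_s: 8.87
tool_pos: [0.5753, 0.1664, 0.2497]
orientation: [[0.954, -0.3, -0.0], [-0.3, -0.954, 0.0], [-0.0, 0.0, -1.0]]
force: [-0.2, -0.1, -1.8]
width: 0.019
```

```bash
python3 - <<'E'
from h import *
s=bot.read_state();print(s['time_s'],s['tool_pos'],s['force'],s['moment'])
grab('side','s6');grab('wrist','w6')
w=V('w6');a=cv2.resize(cv2.convertScaleAbs(w.im[170:300,200:310],alpha=1.8),None,fx=4.5,fy=4.5,interpolation=cv2.INTER_CUBIC)
q=V('s6');b=cv2.resize(cv2.convertScaleAbs(q.im[150:195,232:272],alpha=1.2),None,fx=7.5,fy=7.5,interpolation=cv2.INTER_CUBIC)
o=np.zeros((600,800,3),np.uint8);o[:a.shape[0],:a.shape[1]]=a;o[:b.shape[0],a.shape[1]:a.shape[1]+b.shape[1]]=b
cv2.imwrite('pics/c6.png',o)
E
```

```text
8.8667 [0.57526992 0.16641551 0.24968045] [-0.19630005 -0.08739372 -1.77586376] [-0.01032729  0.0554305   0.06532207]
```

View pics/c6.png

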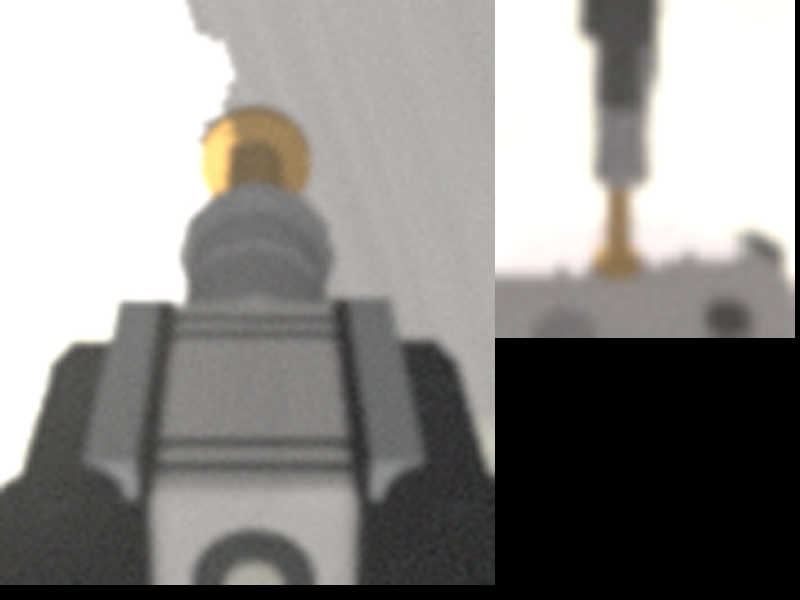

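The stem and rim agree in both views: 257 vs 256.5 in the wrist view and 620 vs 622 in the zoomed side view, under 0.7 mm. Continuing down.

>>> servo_tool(
  moves=[
    [[0,0,-0.0015,0,0],[0,0,-0.003,0,0],[0,0,-0.005,0,0],[0,0,-0.007,0,0],[0,0,-0.009,0,0],[0,0,-0.011,0,0],[0,0,-0.012,0,0],[0,0,-0.012,0,0]],
  ],
)

```text
time_s: 9.63
tool_pos: [0.5751, 0.1664, 0.2375]
orientation: [[0.954, -0.3, -0.001], [-0.3, -0.954, 0.0], [-0.001, 0.0, -1.0]]
force: [-0.0, -0.6, -0.9]
width: 0.0189
```

>>> servo_tool(
  moves=[
    [[0,0,-0.001,0,0],[0,0,-0.002,0,0],[0,0,-0.003,0,0],[0,0,-0.004,0,0],[0,0,-0.005,0,0],[0,0,-0.005,0,0]],
  ],
)

```text
time_s: 10.13
tool_pos: [0.5752, 0.1664, 0.2327]
orientation: [[0.954, -0.3, -0.0], [-0.3, -0.954, 0.0], [-0.0, 0.0, -1.0]]
force: [0.0, 0.4, -0.7]
width: 0.0188
```

>>> servo_tool(
  moves=[
    [[0,0,-0.001,0,0],[0,0,-0.002,0,0],[0,0,-0.003,0,0],[0,0,-0.004,0,0],[0,0,-0.004,0,0]],
  ],
)

```text
time_s: 10.55
tool_pos: [0.5754, 0.1665, 0.2289]
orientation: [[0.954, -0.3, 0.0], [-0.3, -0.954, 0.0], [0.0, -0.0, -1.0]]
force: [-0.9, -0.6, 0.9]
width: 0.0189
```

>>> servo_tool(
  moves=[
    [[0,0,-0.001,0,0],[0,0,-0.002,0,0],[0,0,-0.003,0,0],[0,0,-0.003,0,0]],
  ],
)

```text
time_s: 10.88
tool_pos: [0.5756, 0.1665, 0.227]
orientation: [[0.954, -0.3, 0.001], [-0.3, -0.954, 0.0], [0.001, -0.001, -1.0]]
force: [-3.8, -0.8, 9.8]
width: 0.019
```

Seal contact at 11 N, but with −3.8 N sideways in x. I'll relieve that before pressing home.

>>> servo_tool(
  moves=[
    [[-0.0003,0,0,0,0],[-0.0006,0,0,0,0],[-0.0006,0,0,0,0],[-0.0006,0,0,0,0]],
  ],
)

```text
time_s: 11.22
tool_pos: [0.5754, 0.1665, 0.2273]
orientation: [[0.954, -0.3, 0.002], [-0.3, -0.954, 0.0], [0.002, -0.001, -1.0]]
force: [-1.6, -0.8, 8.9]
width: 0.0188
```

```bash
python3 - <<'E'
from h import *
s=bot.read_state();print(s['time_s'],s['tool_pos'],s['force'],s['moment'])
grab('side','s7');grab('wrist','w7')
w=V('w7');a=cv2.resize(cv2.convertScaleAbs(w.im[200:330,200:310],alpha=1.8),None,fx=4.5,fy=4.5,interpolation=cv2.INTER_CUBIC)
q=V('s7');b=cv2.resize(cv2.convertScaleAbs(q.im[150:195,232:272],alpha=1.2),None,fx=7.5,fy=7.5,interpolation=cv2.INTER_CUBIC)
o=np.zeros((600,800,3),np.uint8);o[:a.shape[0],:a.shape[1]]=a;o[:b.shape[0],a.shape[1]:a.shape[1]+b.shape[1]]=b
cv2.imwrite('pics/c7.png',o)
E
```

```text
11.2167 [0.57540018 0.1664636  0.22726188] [-1.60728488 -0.82940566  8.89326731] [-0.08380815  0.37390922 -0.00765132]
```

View pics/c7.png

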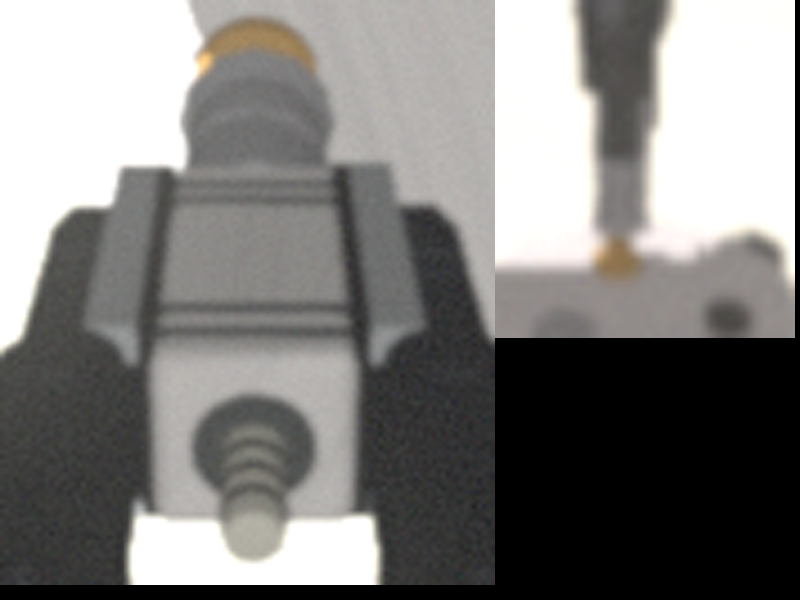

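The rod is already coming out (ringed rod at (252,500) in the wrist zoom). Pressing further in small steps.

>>> servo_tool(
  moves=[
    [[-0.0002,0,-0.0004,0,0],[-0.0004,0,-0.0008,0,0],[-0.0004,0,-0.001,0,0],[-0.0004,0,-0.001,0,0]],
  ],
)

```text
time_s: 11.65
tool_pos: [0.5753, 0.1665, 0.2267]
orientation: [[0.954, -0.3, 0.003], [-0.3, -0.954, 0.0], [0.003, -0.001, -1.0]]
force: [-1.5, -1.2, 11.4]
width: 0.0191
```

>>> servo_tool(
  moves=[
    [[-0.0001,-0.0001,-0.0004,0,0],[-0.0002,-0.0002,-0.0008,0,0],[-0.0002,-0.0002,-0.001,0,0],[-0.0002,-0.0002,-0.001,0,0]],
  ],
)

```text
time_s: 11.98
tool_pos: [0.5753, 0.1664, 0.2261]
orientation: [[0.954, -0.3, 0.004], [-0.3, -0.954, 0.001], [0.003, -0.002, -1.0]]
force: [-2.8, -0.8, 14.2]
width: 0.0187
```

>>> servo_tool(
  moves=[
    [[0,-0.0001,-0.0003,0,0],[0,-0.0001,-0.0005,0,0],[0,-0.0001,-0.0005,0,0]],
  ],
)

```text
time_s: 12.23
tool_pos: [0.5753, 0.1664, 0.2258]
orientation: [[0.954, -0.3, 0.004], [-0.3, -0.954, 0.001], [0.003, -0.002, -1.0]]
force: [-2.4, 0.0, 14.7]
width: 0.0186
```

>>> servo_tool(
  moves=[
    [[0,0,-0.0003,0,0],[0,0,-0.0006,0,0],[0,0,-0.0008,0,0],[0,0,-0.0008,0,0],[0,0,-0.0008,0,0]],
  ],
)

```text
time_s: 12.65
tool_pos: [0.5754, 0.1664, 0.2254]
orientation: [[0.954, -0.3, 0.004], [-0.3, -0.954, 0.001], [0.004, -0.002, -1.0]]
force: [-4.1, -0.1, 17.9]
width: 0.0188
```

>>> servo_tool(
  moves=[
    [[0,0,0,0,0],[0,0,0,0,0],[0,0,0,0,0],[0,0,0,0,0],[0,0,0,0,0],[0,0,0,0,0],[0,0,0,0,0]],
  ],
)

```text
time_s: 13.23
tool_pos: [0.5753, 0.1664, 0.2254]
orientation: [[0.954, -0.3, 0.004], [-0.3, -0.954, 0.001], [0.004, -0.002, -1.0]]
force: [-3.2, -1.2, 17.9]
width: 0.0189
```

>>> servo_tool(
  moves=[
    [[0,0,0,0,0],[0,0,0,0,0],[0,0,0,0,0],[0,0,0,0,0],[0,0,0,0,0],[0,0,0,0,0],[0,0,0,0,0]],
  ],
)

```text
time_s: 13.82
tool_pos: [0.5753, 0.1664, 0.2255]
orientation: [[0.954, -0.3, 0.004], [-0.3, -0.954, 0.001], [0.004, -0.002, -1.0]]
force: [-3.4, -1.1, 19.2]
width: 0.0193
```

```bash
python3 - <<'E'
from h import *
s=bot.read_state();print(s['time_s'],s['tool_pos'],s['force'],s['moment'])
grab('wrist','w8')
w=V('w8');a=cv2.resize(cv2.convertScaleAbs(w.im[200:330,200:310],alpha=1.8),None,fx=4.5,fy=4.5,interpolation=cv2.INTER_CUBIC)
cv2.imwrite('pics/c8.png',a)
E
```

```text
13.8167 [0.57534574 0.1663893  0.22545621] [-3.39168159 -1.14183745 19.16534818] [-0.08748285  0.74414252  0.00720258]
```

View pics/c8.png

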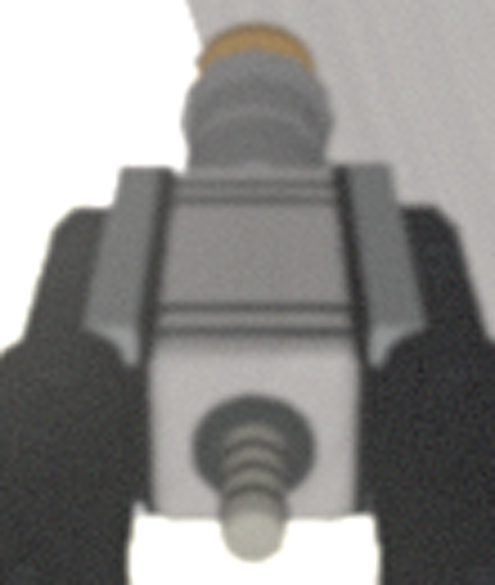

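Pressed at about 18–20 N for over a second; the rod stands out and the gauge has not slipped in the pads. Lifting off straight up.

>>> servo_tool(
  moves=[
    [[0,0,0.002,0,0],[0,0,0.005,0,0],[0,0,0.009,0,0],[0,0,0.014,0,0],[0,0,0.02,0,0],[0,0,0.027,0,0],[0,0,0.035,0,0],[0,0,0.044,0,0],[0,0,0.052,0,0],[0,0,0.058,0,0],[0,0,0.062,0,0],[0,0,0.062,0,0],[0,0,0.062,0,0]],
  ],
)

```text
time_s: 14.95
tool_pos: [0.5742, 0.1661, 0.2848]
orientation: [[0.954, -0.3, 0.0], [-0.3, -0.954, 0.0], [0.0, -0.0, -1.0]]
force: [-0.9, 0.6, -1.2]
width: 0.0192
```

```bash
python3 - <<'E'
from h import *
s=bot.read_state();print(s['time_s'],s['tool_pos'],s['force'],s['moment'],s['orientation'])
grab('wrist','w9')
w=V('w9');a=cv2.resize(cv2.convertScaleAbs(w.im[190:330,200:310],alpha=1.8),None,fx=4.2,fy=4.2,interpolation=cv2.INTER_CUBIC)
cv2.imwrite('pics/c9.png',a)
# holder hole measurement from w1,w2: dark ring? side/top holder centre
for n in ('w1','w2'):
    v=V(n);C=v.cloud(); m=(abs(C[...,2]-.033)<.005)&(abs(C[...,0]-.5155)<.06)&(abs(C[...,1]+.188)<.06)
    cn=np.vstack([c for c in cv2.findContours(m.astype(np.uint8),0,1)[0] if cv2.contourArea(c)>30]).reshape(-1,2)
    P=np.array([v.plane(*p,.034)[:2] for p in cn],np.float32); print(n,m.sum(),cv2.minAreaRect(P))
E
```

```text
14.95 [0.57417254 0.16612219 0.2847578 ] [-0.85295266  0.59651639 -1.23171911] [ 0.01982054 -0.02862694  0.03332   ] [[ 9.53851331e-01 -3.00278971e-01  4.21913073e-04]
 [-3.00279051e-01 -9.53851389e-01  1.38089760e-04]
 [ 3.60976920e-04 -2.58408758e-04 -9.99999901e-01]]
w1 4157 ((0.5161659717559814, -0.18691211938858032), (0.07482768595218658, 0.07508574426174164), 65.12794494628906)
w2 5478 ((0.5167120099067688, -0.1875322163105011), (0.07465009391307831, 0.07566908001899719), 65.16863250732422)
```

View pics/c9.png

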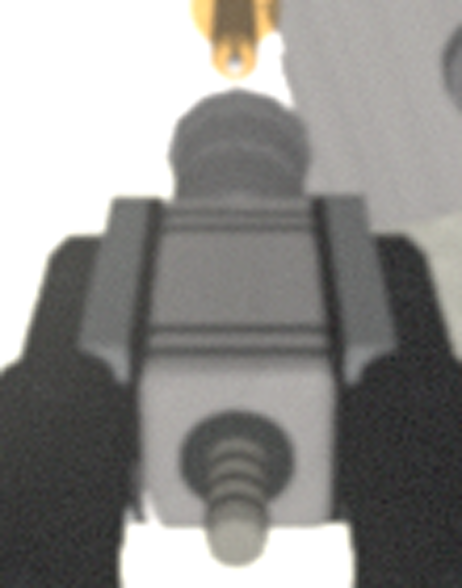

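The rod stays out about as before, and the gauge sits unchanged in the jaws. Moving back over the holder.

>>> servo_tool(
  moves=[
    [[-0.001,-0.008,0,0,0],[-0.004,-0.024,0,0,0],[-0.008,-0.047,0,0,0],[-0.012,-0.073,0,0,0],[-0.017,-0.102,0,0,0],[-0.022,-0.132,0,0,0],[-0.027,-0.162,0,0,0],[-0.032,-0.192,0,0,0],[-0.037,-0.222,0,0,0],[-0.042,-0.252,0,0,0],[-0.047,-0.28,0,0,0],[-0.051,-0.307,0,0,0],[-0.054,-0.33,0,0,0],[-0.056,-0.345,0,0,0],[-0.0566,-0.352,0,0,0],[-0.0566,-0.353,0,0,0],[-0.0566,-0.353,0,0,0],[-0.0566,-0.353,0,0,0]],
  ],
)

```text
time_s: 16.5
tool_pos: [0.5174, -0.186, 0.2844]
orientation: [[0.954, -0.3, -0.0], [-0.3, -0.954, 0.001], [-0.001, -0.001, -1.0]]
force: [0.2, 0.3, -0.8]
width: 0.0189
```

>>> servo_tool(
  moves=[
    [[0,0,-0.01,0,0],[0,0,-0.025,0,0],[0,0,-0.045,0,0],[0,0,-0.065,0,0],[0,0,-0.085,0,0],[0,0,-0.1,0,0],[0,0,-0.11,0,0],[0,0,-0.115,0,0],[0,0,-0.117,0,0],[0,0,-0.117,0,0],[0,0,-0.117,0,0]],
  ],
)

```text
time_s: 17.42
tool_pos: [0.5181, -0.187, 0.1682]
orientation: [[0.954, -0.3, 0.001], [-0.3, -0.954, -0.0], [0.001, 0.0, -1.0]]
force: [0.1, 0.8, -1.5]
width: 0.0187
```

```bash
python3 - <<'E'
from h import *
s=bot.read_state();print(s['time_s'],s['tool_pos'],s['force'],s['moment'])
grab('wrist','w10');grab('side','s10')
w=V('w10');a=cv2.resize(cv2.convertScaleAbs(w.im[150:330,180:330],alpha=1.8),None,fx=3,fy=3,interpolation=cv2.INTER_CUBIC)
q=V('s10');u,v=map(int,q.proj([.516,-.187,.05]));b=cv2.resize(cv2.convertScaleAbs(q.im[v-35:v+25,u-29:u+29],alpha=1.2),None,fx=6,fy=6,interpolation=cv2.INTER_CUBIC)
o=np.zeros((600,800,3),np.uint8);o[:a.shape[0],:a.shape[1]]=a;o[:b.shape[0],a.shape[1]:a.shape[1]+b.shape[1]]=b
cv2.imwrite('pics/c10.png',o)
E
```

```text
17.4167 [ 0.51808393 -0.18695522  0.168196  ] [ 0.12455741  0.82116606 -1.48778143] [-0.06329018 -0.01187052  0.00627066]
```

View pics/c10.png

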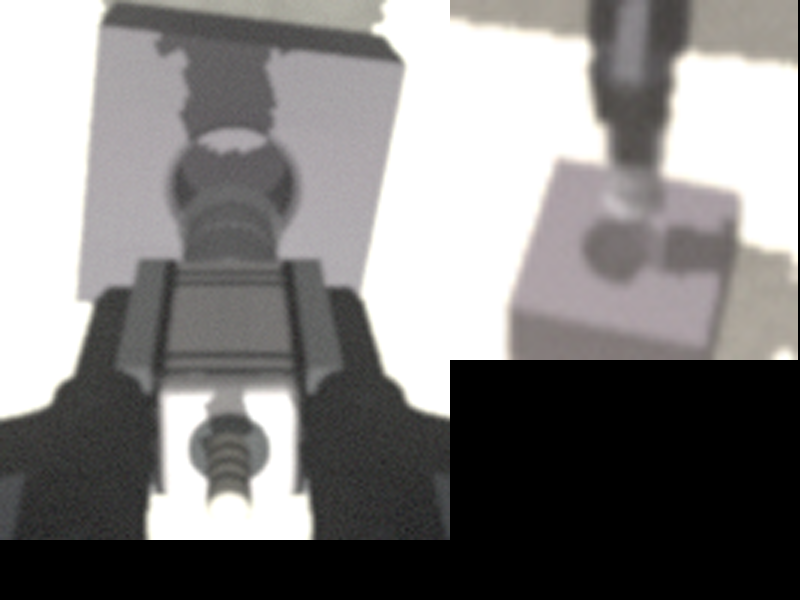

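```bash
python3 - <<'E'
from h import *
q=V('s10');u,v=map(int,q.proj([.516,-.187,.05])); f=lambda X:[(450+(a+.5)*6).round(1) if i==0 else ((a+.5)*6).round(1) for i,a in enumerate(np.array(q.proj(X))-[u-29,v-35])]
for n,X in dict(hole=[.5165,-.1873,.034],rimTCP=[.518,-.187,.0606],rimoff=[.516,-.1871,.0606],hxm=[.501,-.1873,.034],hxp=[.532,-.1873,.034],rm=[.506,-.187,.0606],rp=[.530,-.187,.0606]).items(): print(n,f(X))
C=q.cloud(); m=(abs(C[...,2]-.034)<.005)&(abs(C[...,0]-.516)<.06)&(abs(C[...,1]+.187)<.06)
print(cv2.minAreaRect(C[m][:,:2].astype(np.float32)))
cv2.imwrite('pics/s10c.png',cv2.resize(cv2.convertScaleAbs(q.im[v-25:v+25,u-25:u+25],alpha=1.1),None,fx=12,fy=12,interpolation=cv2.INTER_CUBIC)); print(u,v)
E
```

```text
hole [np.float64(631.9), np.float64(245.4)]
rimTCP [np.float64(637.4), np.float64(197.2)]
rimoff [np.float64(632.2), np.float64(198.2)]
hxm [np.float64(591.8), np.float64(251.6)]
hxp [np.float64(671.8), np.float64(239.3)]
rm [np.float64(605.8), np.float64(202.0)]
rp [np.float64(668.8), np.float64(192.5)]
((0.5146684050559998, -0.18871745467185974), (0.0777578055858612, 0.07555533945560455), 65.08979034423828)
253 291
```

View pics/s10c.png

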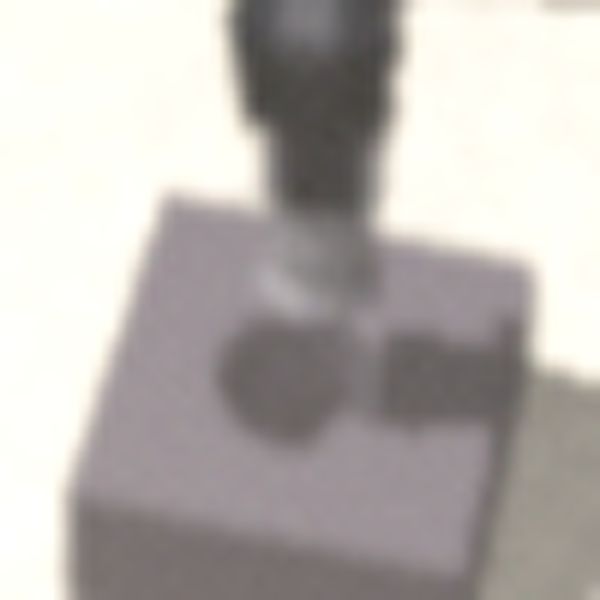

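```bash
python3 - <<'E'
from h import *
w=V('w10'); s=bot.read_state(); T=np.array(s['tool_pos']);R=np.array(s['orientation'])
f=lambda x,y,z:((w.plane(180+(x+.5)/3-.5,150+(y+.5)/3-.5,z)-T)@R*1000).round(2)
print('hole top edge',f(233,127,.034),'L',f(167,190,.034),'R',f(301,190,.034))
print('rim',f(231,188,T[2]-.1076),'rod end',f(230,500,T[2]-.0336+.010))
A=cv2.resize(cv2.convertScaleAbs(w.im[180:240,215:300],alpha=1.8),None,fx=9,fy=9,interpolation=cv2.INTER_CUBIC);cv2.imwrite('pics/w10c.png',A)
C=w.cloud(); m=(abs(C[...,2]-.033)<.005)&(abs(C[...,0]-.5155)<.06)&(abs(C[...,1]+.188)<.06)
cn=np.vstack([c for c in cv2.findContours(m.astype(np.uint8),0,1)[0] if cv2.contourArea(c)>30]).reshape(-1,2)
P=np.array([w.plane(*p,.034)[:2] for p in cn],np.float32); print(cv2.minAreaRect(P))
E
```

```text
hole top edge [ 14.17   1.1  134.48] L [ -2.55 -15.51 134.45] R [ -2.55  18.25 134.45]
rim [  9.08   0.56 107.62] rod end [-0.12  0.28 23.6 ]
((0.5169036984443665, -0.18765823543071747), (0.07445337623357773, 0.07575345784425735), 65.09937286376953)
```

View pics/w10c.png

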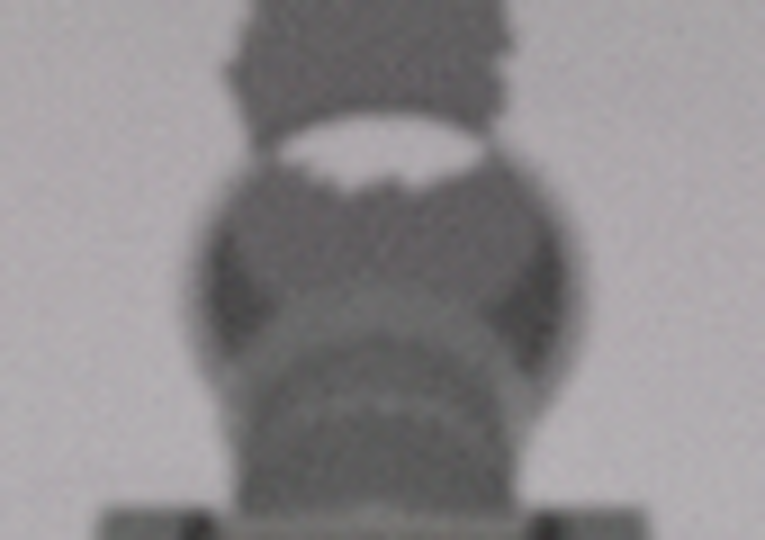

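The wrist and side views disagree by a few mm about the rim against the hole. The pick pose (0.5168, −0.1867) is known to fit, so I'll go back to that and feel my way in.

>>> servo_tool(
  moves=[
    [[-0.0008,0,-0.003,0,0],[-0.0015,0,-0.008,0,0],[-0.0015,0,-0.014,0,0],[-0.0015,0,-0.019,0,0],[-0.0015,0,-0.022,0,0],[-0.0015,0,-0.023,0,0],[-0.0015,0,-0.023,0,0]],
  ],
)

```text
time_s: 18.1
tool_pos: [0.5158, -0.1868, 0.144]
orientation: [[0.954, -0.3, -0.001], [-0.3, -0.954, 0.001], [-0.001, -0.0, -1.0]]
force: [-0.3, -0.6, -1.2]
width: 0.019
```

>>> servo_tool(
  moves=[
    [[0,0,-0.0015,0,0],[0,0,-0.003,0,0],[0,0,-0.0045,0,0],[0,0,-0.006,0,0],[0,0,-0.007,0,0],[0,0,-0.007,0,0]],
  ],
)

```text
time_s: 18.6
tool_pos: [0.5159, -0.1868, 0.1374]
orientation: [[0.954, -0.3, -0.0], [-0.3, -0.954, 0.0], [-0.0, -0.0, -1.0]]
force: [-0.2, -0.1, -1.6]
width: 0.0188
```

```bash
python3 - <<'E'
from h import *
s=bot.read_state();print(s['time_s'],s['tool_pos'],s['force'],s['moment'])
grab('wrist','w11');grab('side','s11')
w=V('w11');a=cv2.resize(cv2.convertScaleAbs(w.im[190:260,205:315],alpha=1.8),None,fx=4,fy=4,interpolation=cv2.INTER_CUBIC)
q=V('s11');u,v=253,291;b=cv2.resize(cv2.convertScaleAbs(q.im[v-25:v+25,u-20:u+20],alpha=1.1),None,fx=8,fy=8,interpolation=cv2.INTER_CUBIC)
o=np.zeros((600,800,3),np.uint8);o[:a.shape[0],:a.shape[1]]=a;o[:b.shape[0],a.shape[1]:a.shape[1]+b.shape[1]]=b
cv2.imwrite('pics/c11.png',o)
E
```

```text
18.6 [ 0.51592996 -0.18681569  0.13735717] [-0.2447453  -0.07719616 -1.5790756 ] [ 0.03703142 -0.00618975  0.0002851 ]
```

View pics/c11.png

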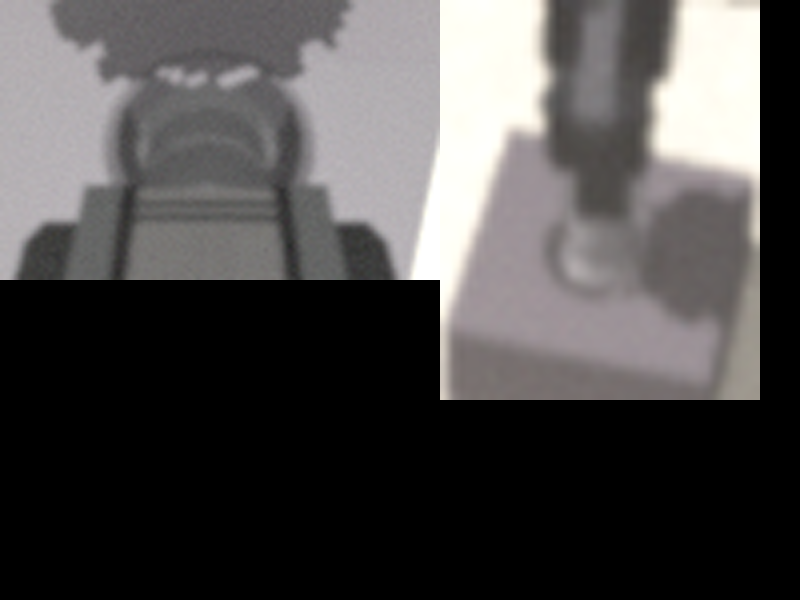

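The chuck is inside the hole in both views with no contact force. Lowering to the floor.

>>> servo_tool(
  moves=[
    [[0,0,-0.002,0,0],[0,0,-0.005,0,0],[0,0,-0.008,0,0],[0,0,-0.011,0,0],[0,0,-0.014,0,0],[0,0,-0.017,0,0],[0,0,-0.019,0,0],[0,0,-0.02,0,0],[0,0,-0.02,0,0]],
  ],
)

```text
time_s: 19.45
tool_pos: [0.5159, -0.1868, 0.1172]
orientation: [[0.954, -0.3, -0.0], [-0.3, -0.954, 0.0], [-0.001, -0.0, -1.0]]
force: [-0.0, -0.3, -0.7]
width: 0.0189
```

>>> servo_tool(
  moves=[
    [[0,0,-0.0005,0,0],[0,0,-0.001,0,0],[0,0,-0.0015,0,0],[0,0,-0.0015,0,0]],
  ],
)

```text
time_s: 19.78
tool_pos: [0.516, -0.1869, 0.1161]
orientation: [[0.954, -0.3, 0.0], [-0.3, -0.954, 0.0], [0.0, -0.0, -1.0]]
force: [-0.2, 0.0, -0.6]
width: 0.019
```

>>> servo_tool(
  moves=[
    [[0,0,-0.0004,0,0],[0,0,-0.0007,0,0],[0,0,-0.0007,0,0]],
  ],
)

```text
time_s: 20.03
tool_pos: [0.5161, -0.1869, 0.1157]
orientation: [[0.954, -0.3, 0.0], [-0.3, -0.954, -0.0], [0.0, -0.0, -1.0]]
force: [-1.2, 0.3, 2.8]
width: 0.019
```

Floor contact (about +4 N) at the pick height. Loosen, open, then rise; the rod passes between the open fingers.

>>> servo_tool(
  moves=[
    [[0,0,0,0,0],[0,0,0,0,0]],
  ],
  force=20,
)

```text
time_s: 20.2
tool_pos: [0.5161, -0.1869, 0.1157]
orientation: [[0.954, -0.3, 0.0], [-0.3, -0.954, -0.0], [0.0, -0.0, -1.0]]
force: [-1.1, 0.5, 4.5]
width: 0.0191
```

>>> servo_tool(
  moves=[
    [[0,0,0,0,0.26],[0,0,0,0,0.32],[0,0,0,0,0.4],[0,0,0,0,0.5],[0,0,0,0,0.6],[0,0,0,0,0.6],[0,0,0,0,0.6]],
  ],
)

```text
time_s: 20.78
tool_pos: [0.516, -0.1868, 0.1153]
orientation: [[0.954, -0.3, -0.0], [-0.3, -0.954, 0.0], [-0.0, -0.0, -1.0]]
force: [0.2, 0.8, -1.2]
width: 0.0512
```

```bash
python3 - <<'E'
from h import *
s=bot.read_state();print(s['time_s'],s['tool_pos'],s['force'],s['width'])
grab('wrist','w12');w=V('w12');cv2.imwrite('pics/c12.png',cv2.convertScaleAbs(w.im,alpha=1.6))
E
```

```text
20.7833 [ 0.5160442  -0.18684828  0.11531506] [ 0.15944204  0.76584246 -1.21430526] 0.05123625395241376
```

View pics/c12.png

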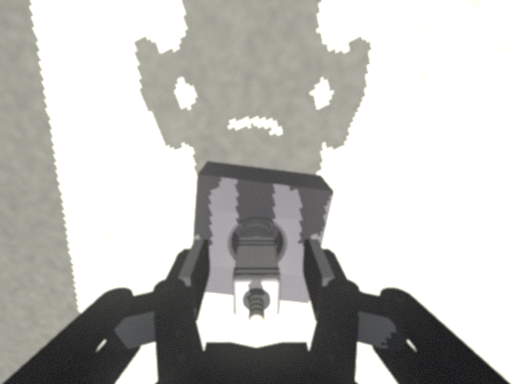

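The jaws are open and clear on both sides, with the gauge upright at (256,290) and the rod out. Rising away.

>>> servo_tool(
  moves=[
    [[0,0,0.004,0,0.6],[0,0,0.012,0,0.6],[0,0,0.025,0,0.6],[0,0,0.04,0,0.6],[0,0,0.06,0,0.6],[0,0,0.08,0,0.6],[0,0,0.1,0,0.6],[0,0,0.12,0,0.6],[0,0,0.138,0,0.6],[-0.01,-0.01,0.15,0,0.6],[-0.025,-0.025,0.155,0,0.6],[-0.04,-0.04,0.155,0,0.6],[-0.05,-0.05,0.155,0,0.6],[-0.05,-0.05,0.155,0,0.6],[-0.05,-0.05,0.155,0,0.6]],
  ],
)

```text
time_s: 22.08
tool_pos: [0.4652, -0.2374, 0.2707]
orientation: [[0.953, -0.302, 0.0], [-0.302, -0.953, 0.0], [0.0, -0.0, -1.0]]
force: [0.5, 0.8, 0.3]
width: 0.0512
```

```bash
python3 - <<'E'
from h import *
s=bot.read_state();print(s['time_s'],s['tool_pos'],s['force'],s['joint_velocities'])
grab('wrist','w13');grab('side','s13');grab('top','t13')
w=V('w13');C=w.cloud();m=(np.hypot(C[...,0]-.516,C[...,1]+.187)<.03)&(C[...,2]>.07)&(C[...,2]<.12)
print('grip top z',np.median(C[m][:,2]),'max (rod)',np.percentile(C[m][:,2],[98,99.5]))
q=V('s13');a=cv2.convertScaleAbs(w.im,alpha=1.5)[:,80:]; b=cv2.resize(q.im[140:320,190:380],None,fx=1.9,fy=1.9)
o=np.zeros((600,800,3),np.uint8);o[:384,:432]=a;o[:b.shape[0],434:434+b.shape[1]]=b
t=V('t13').im[90:250,200:400];o[390:390+160,:200]=t
t=V('top0').im[90:250,200:400];o[390:390+160,210:410]=t
cv2.imwrite('pics/c13.png',o)
E
```

```text
22.0833 [ 0.46522046 -0.23742646  0.27074544] [0.50353162 0.83352958 0.27059546] [ 0.0249922   0.01014138 -0.00866218  0.00926947 -0.00580255  0.00675477]
grip top z 0.08081319405448072 max (rod) [0.09316263 0.09400409]
```

View pics/c13.png

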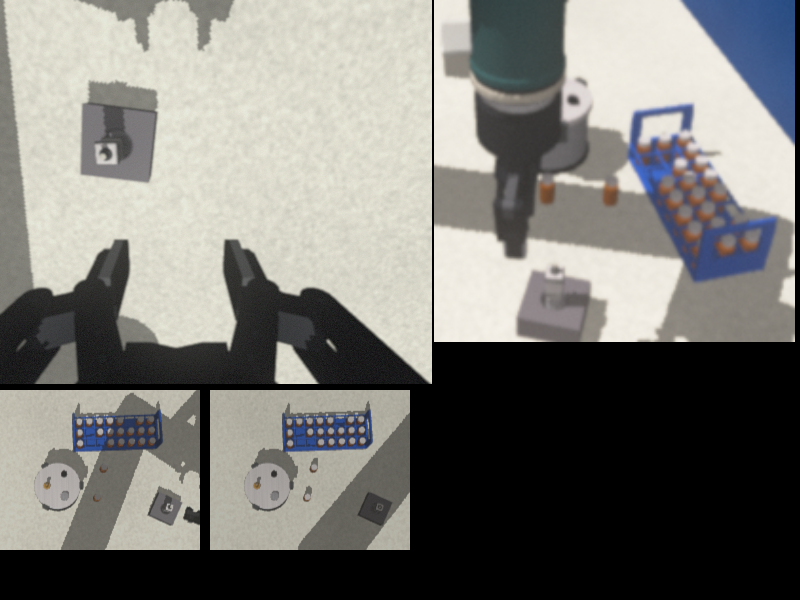

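The gauge stands upright in its holder (grip top at 81 mm, rod end about 13 mm above it). Vials, rack and canister are unchanged in the top view. Handing in.

```bash
python3 -c "
from workcell import bot
print(bot.finish_job())"
```

```text
the job is handed in; nothing more can be done
None
```

I took the gauge from its holder, pressed it onto the valve stem, stood it back upright in the holder, let go and moved the arm clear. The job was handed in at about 22 s.

**Press:** I held it at a measured 18–19 N, or about 19–20 N once the gauge's own weight is counted, for roughly 1.2 s. That is slightly above the 18 N target and below the 25 N limit. I saw the rod come out while pressing.

**Last checks:**
- **Gauge:** it stands upright with the grip top at about 81 mm, where 82 mm is expected.
- **Rod:** its end is about 13 mm above the grip, so it has come out roughly 11.5 mm. Neither the fingers nor the gripper body touched it.
- **Surroundings:** the top view shows the rack, both vials and the canister unmoved. That view didn't include the tip box, so I didn't check it, but the arm never went near it on the final path.

**What was less than ideal:**
- A sideways force of about 3–4 N in x remained during the press, even after small corrections, so it was slightly off centre.
- The wrist and side cameras disagreed by a few mm on the rim's position over the holder. I returned almost to the pick pose instead (within about 1 mm), and the gauge went in without contact until the floor.

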